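Restock the condiment caddy from the nested cup rack

TASK

Take only the top cup off the nested pile in the sloped rack and stand it upright in the empty bay of the condiment caddy, lowering it right down onto the bay floor before letting go. Then swing the caddy's lid over and press its front tab down until it snaps fully shut. Leave the other cups, the bottle, the jar and the spatula where they are.

Things in the scene. Friction and masses are not known exactly. Their poses are not given: they have to be found in the camera images.
- rack: Fixed white rack, base 150 x 90 mm; origin under its middle, z up. Holds the nested pile on an axis leaning 35 deg from vertical, mouths up and to the rack's -x: in its frame from (0.045, 0, 0.045), the lowest foot, along (-0.574, 0, 0.819). Side plates (78 mm apart outside) end 60 mm along the axis, the plate beneath 84 mm; the top cup's band (88 to 116 mm) is free on both y sides
- cup_top: Top cup of the pile, the one to take: round open aluminium cup, 60 mm tall, 42 mm across the foot, widening to 54; 32 mm up, a shoulder steps out to a straight band 64 mm across up to the rim (wall 3). Origin: centre of the foot, z to the mouth. Its shoulder rests on the next cup's rim, so it stands 28 mm further out and 32 mm of it is inside. 90 g
- cup_mid: Middle cup of the pile, same shape and frame as the top cup; stays.
- cup_low: Lowest cup of the pile, same shape and frame; stays.
- caddy: Fixed black caddy: open tray 120 (x) x 220 (y) x 35 mm high, walls and floor 5 mm, parted into two bays of about 110 x 105 mm. Origin: centre of the underside on the table; z up, front faces -x. Bay centres at y = +55 mm (holds a filled cup) and y = -55 mm (empty). A spring ball catch sits in the middle of the front wall
- bay (a point): Centre of the floor of the empty bay (5 mm above the table), axes as the caddy's.
- cup_full: Filled cup, same shape as the others, standing in the caddy's other bay, 110 mm from the empty bay's centre; stays.
- lid (a joint): Opening angle of the caddy's grey domed lid, rad: 0 fully shut, starts at 1.7 to 1.9 (open, leaning back), stop at 2.0. A stiff hinge: it stays where left. At about 0.09 the nub under the tab meets the ball catch; about 8 N on the tab snaps it down to 0
- lid_hinge (a point): Point on the lid's hinge line, at its middle: caddy x = +60 mm, y = 0, z = 35.5 mm; the hinge line runs along caddy y. Axes turn with the lid.
- lid_tab (a point): Middle of the lid's front tab, on the face that is on top when shut (at the rear when open), 134 mm from the hinge. Tab 90 mm wide (y), 26 long, 4 thick, jutting from the foot of the lid's front wall, which is 45 mm high when shut and 120 mm from the hinge. Lid 220 mm wide. Axes turn with the lid: x towards the hinge, z up when shut
- bottle: White bottle, 60 mm across, 170 mm tall, standing on the table; bystander. Origin: centre of the underside.
- jar: Glass jar, 76 mm across, 100 mm tall, standing on the table; bystander. Origin: centre of the underside.
- spatula: Spatula lying flat on the table; bystander. Handle towards its -x.

How it is judged:
By the outcome, as a careful person would: the job done as asked, in the order asked, and still so for the second after the job is handed in, with the robot touching nothing.
It also fails if it takes over 64 s, if anything falls off the work surface, if the arm or the gripper's body presses on something with over 40 N, if the wrist force passes 120 N, or if a joint passes its speed limit or range.

ROBOT

A 6-joint arm with a two-finger parallel gripper is mounted at the origin on the work surface. World frame = base frame: x ahead of the robot, y to its left, z up, the work surface at z = 0. Lengths are in mm, angles in rad, forces in N, time in s.
With the tool pointing down it reaches from about 350 to 925 mm from the base axis. Payload 6.4 kg.
Tool frame: the origin (TCP) lies midway between the tips of the shut fingers; the grasp point (between the pads) lies 19 mm behind it (tcp_to_grasp is the distance from the TCP to the grasp point, in mm); z points along the fingers, y is the line along which they close (so a half turn about z gives the same grasp; the last joint's range is limited). The gripper opens to 94 mm and grips with 3 to 60 N. Pads are 16 mm wide; open, the fingers measure 119 mm over their backs; the gripper's body (75 mm by 177 mm) begins 78 mm behind the grasp point.
Start: joints at [1.029, 0.245, 1.558, -0, 1.339, -0.174], TCP at [233.714, 606.541, 205.455] pointing down, gripper open.
Joint ranges: [-3.13, 3.13], [-1.02, 2.26], [0.13, 2.54], [-0.95, 4.09], [0.21, 2.88], [-2.74, 2.74]. Speed limits (rad/s): [2.57, 2.57, 3.14, 3.14, 3.14, 3.14].

INTERFACE

Orientations are given as [roll, pitch, yaw] about the fixed x, y, z axes, in that order (R = Rz(yaw) Ry(pitch) Rx(roll)).
In Python, from rig import * gives the robot as it stands.
- The arm moves only by the tool drive_tool, never from a script. Its argument "moves" is a list of rows, each a list of 5 numbers: the closure, from -1 (fully open) to 1 (shut), then the shift along the tool's x, y, z as a fraction of full scale, then the turn about the tool's z as a fraction of full scale. A call has 1 to 20 rows; each row shifts and turns the commanded pose from where the row before left it, along the tool's axes as they then stand; what a row does not reach is not made up. Full scale, the value 1, is 0.025 m for a shift and 5 degrees for a turn. A row lasts 1/12 s, in which the tool goes at most 41.7 mm and 7.16 degrees, less where a joint would pass 70% of its speed; a pose out of reach is approached as far as the arm can. A call with a number of a shift or a turn outside -1 to 1 is refused whole. A call with a gripper value outside its range is refused whole. The fingers move at their own pace and stop on an object; "grip_force" is the grip in N (left out, the last holds). Time passes only in rows, so rows that do not move let the fingers close. It gives the time, the measured TCP pose, the force, the opening and the grip force at its end, in the units of the state.
- get_obs(): the state, without advancing time (a new reading comes with each control period).
- read_camera(name): name is "scene" or "top" or "wrist"; returns (picture, depth): 400x640x3 uint8, red, green, blue; 400x640 float32, mm along the optical axis (not along the pixel's ray), 0 where there is no reading.
- get_calibration(name): a dict with "fovy" (degrees; the focal length in pixels is half the picture's height over the tangent of half this angle, whatever the lens; pixels are square), "cx", "cy" (the principal point, pixels), "dist_coeffs" ([k1, k2, p1, p2, k3] as OpenCV has them; the pictures are not rectified), "world_to_cam" (4x4, takes a point from world to camera coordinates). Camera axes: x right, y down, z forward; pixel columns grow to the right and rows downward; lengths in mm; the calibration is good to about 2 mm. A picture is of the moment at which its call begins: read the wrist's pose just before it. get_calibration takes no time and is no camera call; for the wrist camera it gives the pose at the moment of the call.
- finish_job(): hands the job in; it is judged then, once.
The state is a dict: "time_s": time; "qpos": joint angles; "joint_vel": joint speeds; "joint_efforts": joint torques, N m; "position": TCP position; "orientation": TCP orientation; "ft_force": force on the tool from outside, world axes, zero at the start; "moment": the same for the moment, N m; "gripper_width": opening from 0.0 (shut) to 1.0 (fully open); "finger_force": force on a finger pad.
Only numpy, scipy, OpenCV 4.12 (cv2) and the standard library are available. Lean on these libraries where they do the work, as an engineer would, in place of code of your own. Each camera call takes 0.05 s, during which the arm holds its last target. There are 200 camera calls.

## Working session

There is one attempt and no reset: what is moved stays moved. The work goes in short steps, Python scripts to look and compute and a tool call to move; the robot and the scene stay as the last step left them, time stands still between calls to the robot, and variables do not carry over. Pictures are saved under pics/ and viewed, at most 10 in all, crops included, and the job is handed in when it is done.

Besides the shell and the picture viewer there is one more tool, called after "Request:" by a JSON object that holds its "name" and its "arguments", one argument or row to a line. drive_tool: Moves the arm, as the interface text tells. Shift numbers are shares of 0.025 m and turn numbers shares of 5 degrees, none past 1 either way. Its arguments: {"type":"object","properties":{"moves":{"type":"array"},"grip_force":{"type":"number"}},"required":["moves"]}

```bash
mkdir -p pics; ls
python3 - <<'E'
from rig import *
import numpy as np,cv2
for n in ("scene","top"):
    p,d=read_camera(n); np.savez(f"{n}.npz",p=p,d=d)
    cv2.imwrite(f"pics/{n}.png",p[:,:,::-1])
    print(n,get_calibration(n))
print(get_obs())
E
```

```text
pics
scene {'fovy': 50.107883978129166, 'cx': 319.68896400619354, 'cy': 198.03396159982876, 'dist_coeffs': array([0.01997015, 0.        , 0.        , 0.        , 0.        ]), 'world_to_cam': array([[-2.59751946e-01,  9.65552677e-01,  1.53933032e-02,
         1.55827390e+02],
       [ 7.07725018e-01,  2.01188246e-01, -6.77235992e-01,
        -3.70529779e+02],
       [-6.57003977e-01, -1.65019141e-01, -7.35604824e-01,
         1.66416399e+03],
       [ 0.00000000e+00,  0.00000000e+00,  0.00000000e+00,
         1.00000000e+00]])}
top {'fovy': 55.52487980072794, 'cx': 319.6535686882381, 'cy': 204.0376723111081, 'dist_coeffs': array([0.01559027, 0.        , 0.        , 0.        , 0.        ]), 'world_to_cam': array([[-5.79881241e-03, -9.99969457e-01,  5.24016708e-03,
        -3.13639717e+00],
       [-9.96921862e-01,  5.37125501e-03, -7.82173347e-02,
         6.01822796e+02],
       [ 7.81867994e-02, -5.67760477e-03, -9.96922559e-01,
         1.05200774e+03],
       [ 0.00000000e+00,  0.00000000e+00,  0.00000000e+00,
         1.00000000e+00]])}
{'time_s': 0.1, 'qpos': array([ 1.02889741e+00,  2.45728463e-01,  1.55886273e+00,  7.88884930e-06,
        1.33869775e+00, -1.74082631e-01]), 'joint_vel': array([-0.00022763, -0.00277461, -0.00378408, -0.00082598, -0.00226597,
       -0.00099149]), 'joint_efforts': array([ 2.01559901e-04, -4.16920352e+01, -3.15521657e+01,  6.86592702e-02,
        3.10599839e-02, -5.33810999e-05]), 'position': array([233.43110645, 606.07159469, 204.48143572]), 'orientation': array([-3.13992333e+00, -3.01362970e-04,  2.77377430e+00]), 'ft_force': array([ 0.51691548,  0.47840301, -0.61685875]), 'moment': array([-0.00581012,  0.04131554,  0.03256817]), 'finger_force': 0.0, 'gripper_width': 1.0013822319627237}
```

View pics/scene.png

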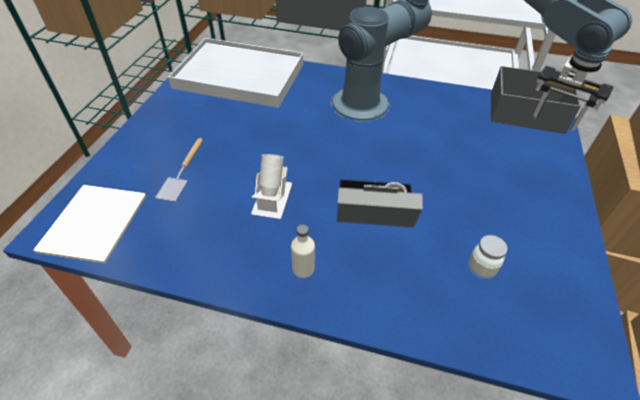

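View pics/top.png

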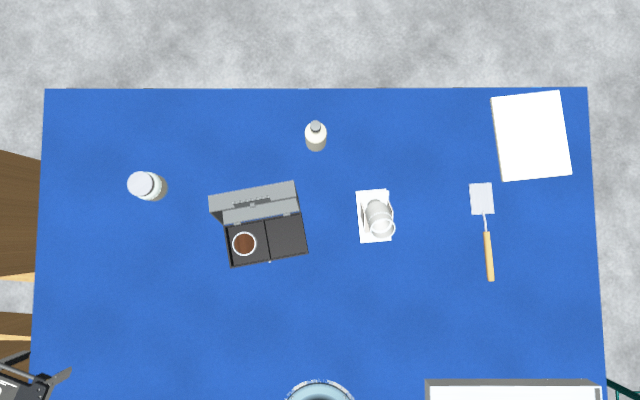

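The scene view shows the rack with the pile at about (270,180), the open caddy at (380,205), and the bottle and jar nearer the far edge. The top view shows the caddy front rim from (231,267) to (308,252) and the filled cup at (244,243). It also shows the rack base from (357,191) to (393,241), with the top cup's mouth near (383,227), leaning towards the robot.

```bash
cat > h.py <<'E'
from rig import *
import numpy as np,cv2
def K(c): f=200/np.tan(np.radians(c["fovy"])/2); return np.array([[f,0,c["cx"]],[0,f,c["cy"]],[0,0,1]])
def rays(c,uv):
    n=cv2.undistortPoints(np.float32(uv).reshape(-1,1,2),K(c),np.array(c["dist_coeffs"])).reshape(-1,2)
    W=np.linalg.inv(c["world_to_cam"]); r=np.c_[n,np.ones(len(n))]@W[:3,:3].T
    return W[:3,3],r
def onz(c,uv,z):
    o,r=rays(c,uv); return o+r*((z-o[2])/r[:,2])[:,None]
def cloud(c,d):
    v,u=np.mgrid[:400,:640]; o,r=rays(c,np.c_[u.ravel(),v.ravel()])
    return (o+r*d.ravel()[:,None]).reshape(400,640,3)
def proj(c,P):
    W=c["world_to_cam"]; return cv2.projectPoints(np.float64(P).reshape(-1,1,3),cv2.Rodrigues(W[:3,:3])[0],W[:3,3],K(c),np.array(c["dist_coeffs"]))[0].reshape(-1,2)
E
cat > m1.py <<'E'
from h import *
np.set_printoptions(precision=1,suppress=True)
c=get_calibration("top"); z=np.load("top.npz"); p,d=z["p"],z["d"]; P=cloud(c,d)
hsv=cv2.cvtColor(p,cv2.COLOR_RGB2HSV)
print("table z",np.median(P[300:330,300:400,2]))
obj=((hsv[...,1]<110)).astype(np.uint8)
for n,(u0,u1,v0,v1) in dict(rack=(345,405,180,252),caddy=(200,315,175,275)).items():
    m=np.zeros_like(obj); m[v0:v1,u0:u1]=obj[v0:v1,u0:u1]
    Q=P[m>0]; print(n,len(Q),"z pct",np.percentile(Q[:,2],[1,10,30,50,70,90,99]),Q.min(0),Q.max(0))
    if n=="rack":
        b=Q[(Q[:,2]>1)&(Q[:,2]<20)]; print("base",len(b),cv2.minAreaRect(np.float32(b[:,:2])),np.median(b[:,2]))
        t=Q[Q[:,2]>110]; print("top part",len(t),t.mean(0),t.min(0),t.max(0))
    else:
        b=Q[(Q[:,2]<40)]; print("tray",len(b),cv2.minAreaRect(np.float32(b[:,:2])))
        t=Q[Q[:,2]>60]; print("lid",len(t),t.min(0),t.max(0))
        i=t[:,2].argsort()[::-1][:12]; print(t[i])
print("front rim",onz(c,[[231,267],[308,252]],35),"fullcup",onz(c,[[244,243]],65))
for a in (p[165:285,195:415],): cv2.imwrite("pics/crop1.png",cv2.resize(a[:,:,::-1],None,fx=3.6,fy=3.6,interpolation=cv2.INTER_CUBIC))
E
python3 m1.py
```

```text
table z -0.39245232336907065
rack 1853 z pct [ -1.7   4.2  53.8  80.8 105.6 133.4 154.9] [ 490.8 -223.5   -5.1] [ 649.7   -0.4 1095.9]
base 385 ((570.7855834960938, -167.22747802734375), (152.90594482421875, 106.60630798339844), 4.627183437347412) 5.10032630083947
top part 488 [ 548.3 -157.9  141.4] [ 503.6 -193.3  110. ] [ 589.1   -0.4 1095.9]
caddy 5938 z pct [ -0.6   2.9   5.8  30.4  52.4 146.6 174.5] [427.9  -0.4  -5.7] [ 674.3  316.5 1095.9]
tray 4103 ((545.6471557617188, 173.16355895996094), (221.4841766357422, 258.49957275390625), 10.39145565032959)
lid 1715 [462.1  -0.4  60.5] [ 654.   276.7 1095.9]
[[ 517.7   -0.4 1095.9]
 [ 517.7   -0.4 1095.9]
 [ 517.7   -0.4 1095.9]
 [ 517.7   -0.4 1095.9]
 [ 517.7   -0.4 1095.9]
 [ 517.7   -0.4 1095.9]
 [ 517.7   -0.4 1095.9]
 [ 517.7   -0.4 1095.9]
 [ 517.7   -0.4 1095.9]
 [ 517.7   -0.4 1095.9]
 [ 517.7   -0.4 1095.9]
 [ 517.7   -0.4 1095.9]]
front rim [[428.  239.1  35. ]
 [467.7  26.6  35. ]] fullcup [[494.3 198.2  65. ]]
```

View pics/crop1.png

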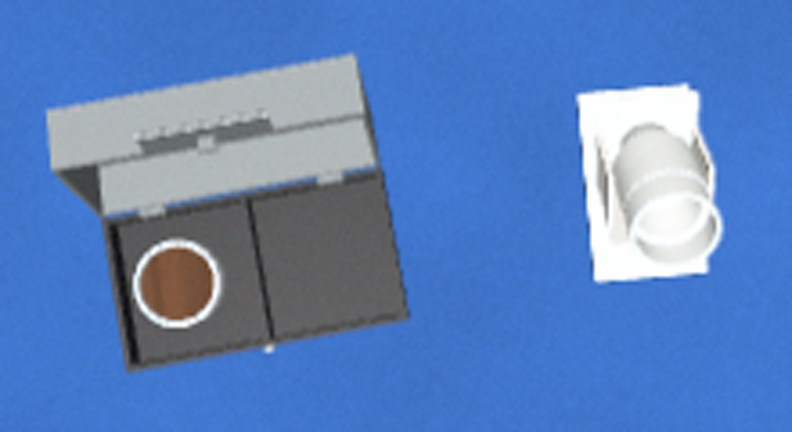

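The crop (3.6x, offset (195,165)) shows the caddy rim corners at (128,370), (409,317) and (382,174), and the full cup at (176,283). The rack base corners are at (580,95), (697,88), (708,272) and (596,281), and the mouth is near (677,227).

```bash
cat > m2.py <<'E'
from h import *
np.set_printoptions(precision=1,suppress=True)
c=get_calibration("top")
f=lambda L,z: onz(c,np.array(L)/3.6+[195,165],z)
A=f([[128,370],[409,317],[382,174]],35); print(A,[np.linalg.norm(A[i]-A[i+1]) for i in (0,1)])
ex=A[2]-A[1];ey=A[0]-A[1]; print("yaw",np.degrees([np.arctan2(ex[1],ex[0]),np.arctan2(-ey[0],ey[1])]),"centre",(A[0]+A[2])/2)
print("full",f([[176,283]],65))
B=f([[580,95],[697,88],[708,272],[596,281]],5); print(B,"c",B.mean(0),[np.linalg.norm(B[i]-B[(i+1)%4]) for i in range(4)])
e=(B[0]+B[1]-B[2]-B[3]);y=np.arctan2(e[1],e[0]);print("rack yaw",np.degrees(y))
zm=45+116*.819
M=f([[677,227]],zm)
R=np.array([[np.cos(y),-np.sin(y),0],[np.sin(y),np.cos(y),0],[0,0,1]])
mod=B.mean(0)*[1,1,0]+R@np.array([.045-.574*.116,0,.045+.819*.116])*[1,1,1]*1 if 0 else B.mean(0)*[1,1,0]+R@np.array([45-.574*116,0,zm])
print("mouth",M,"model",mod,"grasp@104",B.mean(0)*[1,1,0]+R@np.array([45-.574*104,0,45+.819*104]))
# lid: cloud points
z=np.load("top.npz");P=cloud(c,z["d"]);m=(P[...,2]>60)&(P[...,2]<220)&(P[...,1]>20)&(P[...,1]<300)&(P[...,0]>480)&(P[...,0]<760);Q=P[m]
cy=np.radians(np.degrees(np.arctan2(-ey[0],ey[1])));C=(A[0]+A[2])/2
q=(Q-C*[1,1,0])[:,:2]@np.array([[np.cos(cy),-np.sin(cy)],[np.sin(cy),np.cos(cy)]]); L=np.c_[q,Q[:,2]]
s=L[abs(L[:,1]+70)<15]; s=s[s[:,2].argsort()]; print("lid section caddy frame",s[::max(1,len(s)//20)])
s=L[abs(L[:,1])<15]; s=s[s[:,2].argsort()]; print("mid",s[::max(1,len(s)//14)])
E
python3 m2.py
```

```text
[[425.9 240.3  35. ]
 [464.8  25.   35. ]
 [575.1  45.5  35. ]] [np.float64(218.80046379470002), np.float64(112.23156720607733)]
yaw [10.6 10.2] centre [500.5 142.9  35. ]
full [[492.7 198.5  65. ]]
[[ 639.3 -112.1    5. ]
 [ 644.5 -206.1    5. ]
 [ 497.4 -211.9    5. ]
 [ 490.8 -122.8    5. ]] c [ 568.  -163.3    5. ] [np.float64(94.14681511509443), np.float64(147.18587457487126), np.float64(89.31138541013495), np.float64(148.9358133926858)]
rack yaw 3.191302304975685
mouth [[ 531.3 -164.8  140. ]] model [ 546.5 -164.5  140. ] grasp@104 [ 553.3 -164.1  130.2]
lid section caddy frame [[131.4 -83.1 136. ]
 [135.4 -73.7 138.3]
 [133.  -58.  139.5]
 [119.4 -60.8 140.8]
 [127.5 -72.6 141.2]
 [122.6 -84.6 141.7]
 [130.5 -55.3 142.2]
 [132.7 -71.1 142.9]
 [127.  -59.9 143.3]
 [120.3 -81.8 143.8]
 [106.4 -58.9 144.6]
 [117.1 -83.9 145.6]
 [110.3 -64.9 146.1]
 [102.  -81.3 146.8]
 [116.  -60.9 147.3]
 [100.3 -76.  147.8]
 [ 98.9 -83.4 148.1]
 [ 93.7 -69.9 149.1]
 [ 99.9 -63.4 149.6]
 [102.5 -76.7 150.7]
 [ 96.4 -80.8 152.2]]
mid [[134.3 -11.4 135.7]
 [135.5  10.9 139. ]
 [131.6  -9.1 140.2]
 [122.6  12.6 141.7]
 [111.8  -3.5 142.4]
 [109.6  -0.7 143.6]
 [112.9   3.6 144.4]
 [113.6   8.3 145.8]
 [115.9   7.7 147.1]
 [107.5  -9.  149.5]
 [ 95.5  -1.  159. ]
 [ 86.3   5.  162.4]
 [ 99.    7.3 165.1]
 [ 99.5  13.2 172.7]
 [103.    7.2 175.7]]
```

Request:
{"name": "drive_tool", "arguments": {
  "moves": [
    [-1, 0, 0, -1, -0.98],
    [-1, 0, 0, -1, -0.98],
    [-1, 0, 0, -1, -0.98],
    [-1, 0, 0, -1, -0.98],
    [-1, 0, 0, -1, -0.94],
    [-1, -0.33, -0.98, 0, 0],
    [-1, -0.33, -0.98, 0, 0],
    [-1, -0.33, -0.98, 0, 0],
    [-1, -0.33, -0.98, 0, 0],
    [-1, -0.33, -0.98, 0, 0],
    [-1, -0.33, -0.98, 0, 0],
    [-1, -0.33, -0.98, 0, 0],
    [-1, -0.33, -0.98, 0, 0],
    [-1, -0.33, -0.98, 0, 0],
    [-1, -0.33, -0.98, 0, 0],
    [-1, -0.33, -0.98, 0, 0],
    [-1, -0.33, -0.98, 0, 0],
    [-1, -0.33, -0.98, 0, 0],
    [-1, -0.33, -0.98, 0, 0],
    [-1, -0.33, -0.98, 0, 0]
  ],
  "grip_force": 20
}}

```text
time_s: 1.77
position: [378.0, 245.3, 330.0]
orientation: [-3.141, -0.001, -3.085]
ft_force: [1.3, 0.5, -0.1]
gripper_width: 1.002
finger_force: 0.0
```

Request:
{"name": "drive_tool", "arguments": {
  "moves": [
    [-1, -0.33, -0.98, 0, 0],
    [-1, -0.33, -0.98, 0, 0],
    [-1, -0.33, -0.98, 0, 0],
    [-1, -0.33, -0.98, 0, 0],
    [-1, -0.33, -0.98, 0, 0],
    [-1, -0.33, -0.98, 0, 0],
    [-1, -0.33, -0.98, 0, 0],
    [-1, -0.33, -0.98, 0, 0],
    [-1, -0.33, -0.98, 0, 0],
    [-1, -0.33, -0.98, 0, 0],
    [-1, -0.33, -0.98, 0, 0],
    [-1, -0.33, -0.98, 0, 0],
    [-1, -0.33, -0.98, 0, 0],
    [-1, -0.33, -0.98, 0, 0],
    [-1, -0.33, -0.98, 0, 0],
    [-1, -0.33, -0.98, 0, 0],
    [-1, -0.33, -0.98, 0, 0],
    [-1, 0, 0, 0, 0],
    [-1, 0, 0, 0, 0]
  ]
}}

```text
time_s: 3.35
position: [541.2, -161.9, 329.5]
orientation: [3.14, -0.002, -3.087]
ft_force: [-0.0, 0.0, -0.0]
gripper_width: 1.0
finger_force: 0.0
```

```bash
cat > w1.py <<'E'
from h import *
import sys
np.set_printoptions(precision=1,suppress=True)
n=sys.argv[1]
o=get_obs(); c=get_calibration("wrist"); p,d=read_camera("wrist")
np.savez(n+".npz",p=p,d=d); np.save(n+"_c.npy",c,allow_pickle=True); cv2.imwrite(f"pics/{n}.png",p[:,:,::-1])
print(o["time_s"],o["position"],np.degrees(o["orientation"]),o["qpos"],o["ft_force"]); print("cam at",np.linalg.inv(c["world_to_cam"])[:3])
E
python3 w1.py w1
```

```text
3.35 [ 541.2 -161.9  329.5] [ 179.9   -0.1 -176.9] [-0.5 -0.   1.6  0.   1.5 -2.1] [-0.  0. -0.]
cam at [[  -0.1    1.     0.3  459.7]
 [   1.     0.1    0.  -166.6]
 [   0.     0.3   -1.   508.2]]
```

View pics/w1.png

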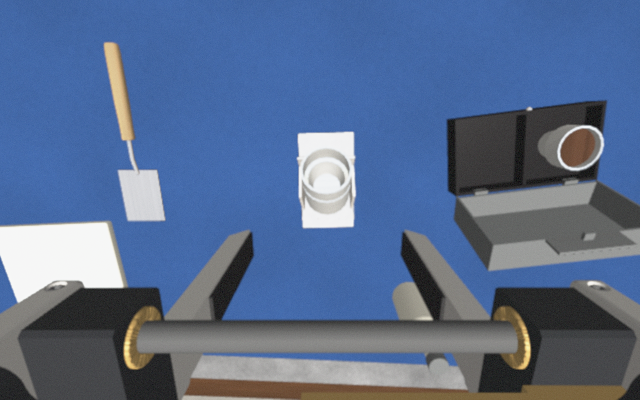

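The wrist view has the rack centred, with base corners near (299,134), (353,132), (354,226) and (303,227) and the mouth at about (327,177). The caddy is on the right.

```bash
cat > m3.py <<'E'
from h import *
np.set_printoptions(precision=1,suppress=True)
c=np.load("w1_c.npy",allow_pickle=True).item(); z=np.load("w1.npz"); p,d=z["p"],z["d"]; P=cloud(c,d)
B=onz(c,[[299,134],[353,132],[354,226],[303,227]],5); print(B,B.mean(0))
print("sides",[np.linalg.norm(B[i]-B[(i+1)%4]) for i in range(4)])
sub=(slice(120,235),slice(290,365)); Q=P[sub].reshape(-1,3)
for lo,hi in ((3,8),(110,125),(125,140),(140,155),(155,170)):
    q=Q[(Q[:,2]>lo)&(Q[:,2]<hi)]
    if len(q): print(lo,len(q),q.min(0),q.max(0))
b=Q[(Q[:,2]>2)&(Q[:,2]<9)]; print("base rect",cv2.minAreaRect(np.float32(b[:,:2])))
# column profile along the cup's symmetry plane
for v in range(126,232,4): print(v,P[v,325:330].mean(0),end=";")
a=cv2.resize(p[115:240,285:370,::-1],None,fx=4.6,fy=4.6,interpolation=cv2.INTER_CUBIC); cv2.imwrite("pics/crop2.png",a)
E
python3 m3.py
```

```text
[[ 500.  -208.4    5. ]
 [ 492.1 -122.     5. ]
 [ 652.8 -107.5    5. ]
 [ 659.6 -196.6    5. ]] [ 576.1 -158.6    5. ]
sides [np.float64(86.78339688928781), np.float64(161.3751021026858), np.float64(89.39529629123307), np.float64(159.990264432444)]
3 988 [ 492.3 -210.1    3. ] [ 638.2 -110.4    7.6]
110 644 [ 503.1 -193.1  110. ] [ 588.7 -131.1  124.9]
125 424 [ 508.3 -195.2  125. ] [ 578.4 -132.4  139.9]
140 336 [ 528.5 -194.6  140. ] [ 565.9 -132.7  155. ]
155 39 [ 550.4 -173.8  155. ] [ 556.3 -150.2  156.8]
base rect ((575.0953979492188, -168.50686645507812), (185.9896697998047, 106.38528442382812), 4.524890899658203)
126 [ 485.3 -164.1   -0.4];130 [ 491.6 -163.8   -1.3];134 [ 497.5 -163.4    4.9];138 [ 503.9 -163.1    4.8];142 [ 510.2 -162.7    4.9];146 [ 503.6 -163.4  120.3];150 [ 509.  -163.   116.5];154 [ 515.3 -162.7  107.6];158 [ 521.6 -162.3  100.7];162 [ 527.4 -162.    98.1];166 [ 533.8 -161.6   92.5];170 [ 540.7 -161.2   85.5];174 [ 547.  -160.9   82.1];178 [ 552.2 -160.6   84.7];182 [ 557.1 -160.3   88.7];186 [ 562.  -160.1   92. ];190 [ 566.7 -159.8   96.2];194 [ 556.7 -160.5  153.7];198 [ 565.4 -160.   140.8];202 [ 572.5 -159.6  134.4];206 [ 582.1 -159.   120.7];210 [ 593.  -158.4  104.8];214 [ 613.2 -157.2   62.9];218 [ 620.3 -156.8   61.5];222 [ 625.5 -156.5   65.1];226 [ 630.8 -156.2   68.1];230 [ 665.1 -154.2   -0.4];
```

View pics/crop2.png

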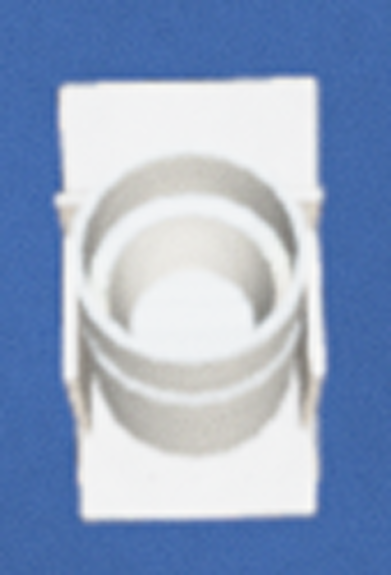

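Request:
{"name": "drive_tool", "arguments": {
  "moves": [
    [-1, 0.21, -0.04, 0, -0.28],
    [-1, 0, 0, 1, 0],
    [-1, 0, 0, 1, 0],
    [-1, 0, 0, 1, 0],
    [-1, 0, 0, 1, 0],
    [-1, 0, 0, 1, 0],
    [-1, 0, 0, 1, 0],
    [-1, 0, 0, 0.9, 0],
    [-1, 0, 0, 0.8, 0],
    [-1, 0, 0, 0.6, 0],
    [-1, 0, 0, 0.4, 0],
    [-1, 0, 0, 0, 0],
    [-1, 0, 0, 0, 0]
  ],
  "grip_force": 25
}}

```text
time_s: 4.48
position: [536.2, -162.0, 113.3]
orientation: [3.142, -0.0, -3.06]
ft_force: [0.5, 0.1, -0.0]
gripper_width: 0.996
finger_force: 0.0
```

Request:
{"name": "drive_tool", "arguments": {
  "moves": [
    [0.3, 0, 0, 0, 0],
    [0.3, 0, 0, 0, 0],
    [0.5, 0, 0, 0, 0],
    [0.5, 0, 0, 0, 0],
    [1, 0, 0, 0, 0],
    [1, 0, 0, 0, 0],
    [1, 0, 0, 0, 0],
    [1, 0, 0, 0, 0]
  ]
}}

```text
time_s: 5.15
position: [536.5, -162.9, 113.4]
orientation: [-3.141, 0.0, -3.061]
ft_force: [0.0, -0.4, 2.8]
gripper_width: 0.678
finger_force: 25.0
```

Request:
{"name": "drive_tool", "arguments": {
  "moves": [
    [1, 0.09, 0, -0.13, 0],
    [1, 0.14, 0, -0.2, 0],
    [1, 0.14, 0, -0.2, 0],
    [1, 0.14, 0, -0.2, 0],
    [1, 0.14, 0, -0.2, 0],
    [1, 0.14, 0, -0.2, 0],
    [1, 0.14, 0, -0.2, 0],
    [1, 0.14, 0, -0.2, 0],
    [1, 0.14, 0, -0.2, 0],
    [1, 0, 0, 0, 0]
  ]
}}

```text
time_s: 5.98
position: [506.1, -165.5, 157.5]
orientation: [-3.14, 0.001, -3.061]
ft_force: [0.5, -0.8, -0.5]
gripper_width: 0.675
finger_force: 25.0
```

```bash
python3 w1.py w2
python3 - <<'E'
from h import *
p,d=read_camera("scene")
a=cv2.imread("pics/w2.png")[100:340,180:460]
b=p[120:230,220:360,::-1]
cv2.imwrite("pics/m2.png",np.hstack([cv2.resize(a,(420,360)),cv2.resize(b,(375,360))]))
E
```

```text
5.9833 [ 506.1 -165.5  157.5] [-179.9    0.1 -175.4] [-0.5  0.   1.9 -0.   1.2 -2.2] [ 0.5 -0.8 -0.5]
cam at [[  -0.1    1.     0.3  424.2]
 [   1.     0.1    0.  -171.8]
 [  -0.     0.3   -1.   336. ]]
```

View pics/m2.png

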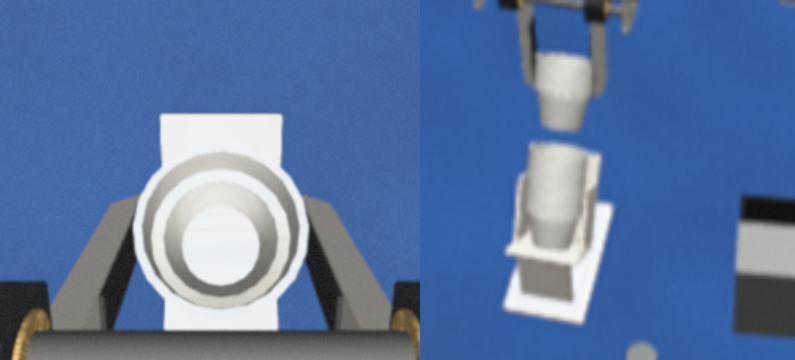

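The top cup is off alone between the fingers, and the other two are still in the rack. Next I measure its tilt from the rim depth.

```bash
cat > tilt.py <<'E'
from h import *
import sys
np.set_printoptions(precision=1,suppress=True)
n=sys.argv[1]; o=get_obs()["position"] if len(sys.argv)<3 else np.array(eval(sys.argv[2]))
c=np.load(n+"_c.npy",allow_pickle=True).item(); z=np.load(n+".npz"); P=cloud(c,z["d"])
g=o+[0,0,19]; u=proj(c,g)[0]; print("grasp px",u)
W=np.linalg.inv(c["world_to_cam"]); 
col=int(round(u[0])); 
for v in range(int(u[1])-75,int(u[1])+60,5): print(v,P[v,col-2:col+3].mean(0)-g,end="; ")
E
python3 tilt.py w2
```

```text
grasp px [327.1 257. ]
181 [  -5.3   -0.5 -170.3]; 186 [   0.3   -0.1 -170.2]; 191 [   6.1    0.4 -170.2]; 196 [-33.2  -2.7 -11.6]; 201 [-30.   -2.5 -11.9]; 206 [-24.6  -2.1 -19.2]; 211 [-18.3  -1.5 -28.4]; 216 [-14.1  -1.2 -30.7]; 221 [ -9.8  -0.9 -32.7]; 226 [ -4.1  -0.4 -38.2]; 231 [  1.7   0.1 -43.3]; 236 [  7.7   0.6 -48.3]; 241 [ 12.    0.9 -49.1]; 246 [ 15.1   1.2 -46.9]; 251 [ 18.1   1.4 -44.9]; 256 [ 21.2   1.7 -43. ]; 261 [ 23.8   1.9 -40.4]; 266 [ 26.7   2.1 -38.3]; 271 [ 29.8   2.4 -36.7]; 276 [ 32.5   2.6 -34.4]; 281 [ 35.2   2.8 -32.3]; 286 [ 38.3   3.1 -30.7]; 291 [ 37.4   3.  -23.2]; 296 [32.2  2.6 -9.5]; 301 [29.5  2.4 -0.5]; 306 [15.9  1.3 23.5]; 311 [17.8  1.4 25. ];
```

Request:
{"name": "drive_tool", "arguments": {
  "moves": [
    [1, 0, 0, -0.6, 0.5],
    [1, 0, 0, -0.6, 1],
    [1, 0, 0, -0.6, 1],
    [1, 0, 0, -0.6, 1],
    [1, 0, 0, 0, 1],
    [1, 0, 0, 0, 1],
    [1, 0, 0, 0, 1],
    [1, 0, 0, 0, 1],
    [1, 0, 0, 0, 1],
    [1, 0, 0, 0, 1],
    [1, 0, 0, 0, 1],
    [1, 0, 0, 0, 1],
    [1, 0, 0, 0, 1],
    [1, 0, 0, 0, 1],
    [1, 0, 0, 0, 1],
    [1, 0, 0, 0, 1],
    [1, 0, 0, 0, 1],
    [1, 0, 0, 0, 1],
    [1, 0, 0, 0, 1],
    [1, 0, 0, 0, 1]
  ]
}}

```text
time_s: 7.75
position: [506.0, -164.9, 215.7]
orientation: [-3.141, -0.0, 1.516]
ft_force: [0.1, -0.4, -0.7]
gripper_width: 0.679
finger_force: 25.0
```

Request:
{"name": "drive_tool", "arguments": {
  "moves": [
    [1, 0, 0, 0, 1],
    [1, 0, 0, 0, 1],
    [1, 0, 0, 0, 1],
    [1, 0, 0, 0, 1],
    [1, 0, 0, 0, 1],
    [1, 0, 0, 0, 1],
    [1, 0, 0, 0, 1],
    [1, 0, 0, 0, 1],
    [1, 0, 0, 0, 1],
    [1, 0, 0, 0, 1],
    [1, 0, 0, 0, 1],
    [1, 0, 0, 0, 1],
    [1, 0, 0, 0, 1],
    [1, 0, 0, 0, 1],
    [1, 0, 0, 0, 0.86],
    [1, 0, 0, 0, 0.5],
    [1, 0, 0, 0, 0]
  ]
}}

```text
time_s: 9.17
position: [506.0, -165.0, 215.7]
orientation: [-3.141, 0.001, 0.18]
ft_force: [0.1, 0.3, -0.1]
gripper_width: 0.678
finger_force: 25.0
```

Request:
{"name": "drive_tool", "arguments": {
  "moves": [
    [1, 0.2, -0.83, 0, 0],
    [1, 0.2, -0.83, 0, 0],
    [1, 0.2, -0.83, 0, 0],
    [1, 0.2, -0.83, 0, 0],
    [1, 0.2, -0.83, 0, 0],
    [1, 0.2, -0.83, 0, 0],
    [1, 0.2, -0.83, 0, 0],
    [1, 0.2, -0.83, 0, 0],
    [1, 0.2, -0.83, 0, 0],
    [1, 0.2, -0.83, 0, 0],
    [1, 0.2, -0.83, 0, 0],
    [1, 0.14, -0.83, 0, 0],
    [1, 0, 0, 0.8, 0],
    [1, 0, 0, 0.8, 0],
    [1, 0, 0, 0.8, 0],
    [1, 0, 0, 0.8, 0],
    [1, 0, 0, 0, 0],
    [1, 0, 0, 0, 0]
  ]
}}

```text
time_s: 10.67
position: [518.2, 90.4, 135.3]
orientation: [-3.141, 0.003, 0.181]
ft_force: [0.1, 0.1, -0.1]
gripper_width: 0.678
finger_force: 25.0
```

```bash
python3 w1.py w3; python3 tilt.py w3
```

```text
10.6667 [518.2  90.4 135.3] [-180.     0.2   10.4] [-0.   0.   1.9  0.   1.2  1.3] [ 0.1  0.1 -0.1]
cam at [[  0.2  -0.9  -0.3 599. ]
 [ -1.   -0.2  -0.1 105.2]
 [ -0.    0.3  -1.  313.6]]
grasp px [327.3 257.5]
182 [   8.1    1.7 -151.6]; 187 [   2.8    0.7 -151.8]; 192 [  -2.4   -0.3 -151.5]; 197 [ 31.3   5.9 -13.3]; 202 [ 27.6   5.3 -15.6]; 207 [ 22.    4.2 -23.9]; 212 [ 15.7   3.1 -33. ]; 217 [ 12.    2.4 -33.6]; 222 [  7.4   1.5 -36.8]; 227 [  1.8   0.5 -42. ]; 232 [ -3.8  -0.5 -46.6]; 237 [-10.   -1.7 -52.4]; 242 [-13.4  -2.3 -51. ]; 247 [-16.6  -2.9 -49.4]; 252 [-19.4  -3.4 -46.9]; 257 [-22.1  -3.9 -44.5]; 262 [-25.2  -4.5 -42.7]; 267 [-28.2  -5.  -41.1]; 272 [-30.9  -5.5 -38.7]; 277 [-33.9  -6.1 -37.1]; 282 [-36.1  -6.5 -34.2]; 287 [-39.3  -7.  -32.9]; 292 [-37.3  -6.7 -23.7]; 297 [-9.7 -1.4 23.6]; 302 [-30.6  -5.5  -2.7]; 307 [-17.2  -3.   21.1]; 312 [-150.1  -27.4 -156.8];
```

View pics/w3.png

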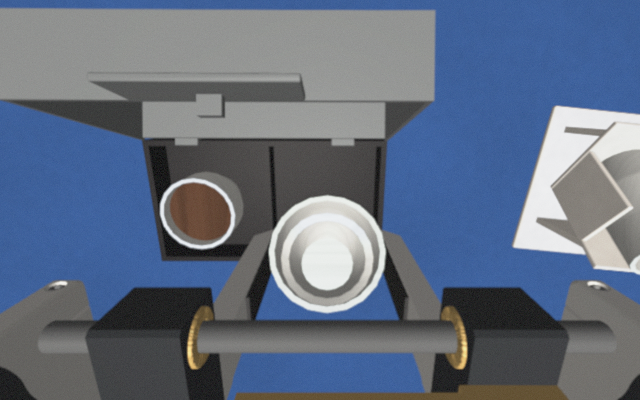

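The wrist view shows the cup, still leaning, over the empty bay. The divider runs from (271,147) to (276,230), the rear rim corners are at (147,140) and (386,138), and the front-left corner is at (163,261).

Run:
```python
from h import *
np.set_printoptions(precision=1,suppress=True)
c=np.load("w3_c.npy",allow_pickle=True).item()
A=onz(c,[[147,140],[386,138],[163,261],[271,147],[276,230]],35); print(A)
e=A[0]-A[1];print("L",np.linalg.norm(e),"yaw",np.degrees(np.arctan2(-e[0],e[1])))
print("side",np.linalg.norm(A[0]-A[2]),"centre",(A[1]+A[2])/2, "divdir",np.degrees(np.arctan2((A[3]-A[4])[1],(A[3]-A[4])[0])))
C=np.array([504.3,143.4,35]);y=np.radians(10.3);R=np.array([[np.cos(y),np.sin(y)],[-np.sin(y),np.cos(y)]])
print("caddy frame by earlier est",(A-C)[:,:2]@R.T)
print(onz(c,[[201,213]],65),"tool in caddy",R@(np.array([518.2,90.4])-C[:2]))
```

```text
[[543.3 258.5  35. ]
 [583.7  48.8  35. ]
 [424.8 240.6  35. ]
 [557.3 148.8  35. ]
 [478.4 133.6  35. ]]
L 213.58407679347187 yaw 10.900639106243299
side 119.91033511285733 centre [504.3 144.7  35. ] divdir 10.939854835816273
caddy frame by earlier est [[  59.   106.3]
 [  61.2 -107.3]
 [ -60.9  109.8]
 [  53.1   -4.2]
 [ -27.3   -5.1]]
[[495.3 195.6  65. ]] tool in caddy [  4.2 -54.6]
```

Request:
{"name": "drive_tool", "arguments": {
  "moves": [
    [1, 0, 0, 0.8, 0],
    [1, 0, 0, 0.8, 0],
    [1, 0, 0, 0.8, 0],
    [1, 0, 0, 0.7, 0],
    [1, 0, 0, 0.4, 0],
    [1, 0, 0, 0.18, 0],
    [1, 0, 0, 0, 0],
    [1, 0, 0, 0, 0]
  ],
  "grip_force": 8
}}

```text
time_s: 11.38
position: [520.1, 90.3, 45.5]
orientation: [3.141, -0.002, 0.18]
ft_force: [-0.2, 0.7, -0.8]
gripper_width: 0.681
finger_force: 8.0
```

Request:
{"name": "drive_tool", "arguments": {
  "moves": [
    [1, -0.16, 0, 0, 0],
    [1, -0.16, 0, 0, 0],
    [1, -0.16, 0, 0, 0],
    [1, -0.14, 0, 0, 0],
    [1, -0.14, 0, 0, 0],
    [1, -0.14, 0, 0, 0],
    [1, -0.14, 0, 0, 0],
    [1, -0.14, 0, 0, 0],
    [1, -0.14, 0, 0, 0],
    [1, 0, 0, 0, 0]
  ]
}}

```text
time_s: 12.22
position: [491.1, 84.6, 47.4]
orientation: [3.14, -0.012, 0.179]
ft_force: [7.8, 3.2, 4.1]
gripper_width: 0.681
finger_force: 8.0
```

```bash
python3 w1.py w4; python3 tilt.py w4
```

```text
12.2167 [491.1  84.6  47.4] [179.9  -0.7  10.3] [-0.1  0.1  2.   0.   1.   1.3] [7.8 3.2 4.1]
cam at [[  0.2  -0.9  -0.3 569.3]
 [ -1.   -0.2  -0.   99.1]
 [  0.    0.3  -1.  226.9]]
grasp px [326.9 257.5]
182 [ 30.1   5.3 -62.1]; 187 [39.5  7.1 -5.7]; 192 [36.6  6.6 -6. ]; 197 [ 30.3   5.4 -19.1]; 202 [ 24.7   4.4 -27.8]; 207 [ 21.3   3.8 -28. ]; 212 [ 15.3   2.7 -36.4]; 217 [  9.4   1.6 -43.6]; 222 [  3.1   0.4 -51.2]; 227 [ -0.1  -0.2 -49.4]; 232 [ -3.4  -0.8 -47.9]; 237 [ -6.4  -1.3 -45.9]; 242 [ -9.5  -1.9 -44.3]; 247 [ 5.5  0.8 -2.2]; 252 [-15.7  -3.  -41. ]; 257 [-19.   -3.6 -39.7]; 262 [-22.3  -4.2 -38.7]; 267 [-25.4  -4.8 -37.2]; 272 [-28.1  -5.3 -35. ]; 277 [-27.   -5.  -26.1]; 282 [-25.1  -4.7 -16.5]; 287 [-22.7  -4.2  -6.5]; 292 [-24.   -4.4  -3.2]; 297 [-18.9  -3.5  10. ]; 302 [-14.6  -2.7  21.1]; 307 [-78.4 -14.5 -67.5]; 312 [-83.1 -15.3 -67.2];
```

Request:
{"name": "drive_tool", "arguments": {
  "moves": [
    [1, -0.12, 0, 0, 0],
    [1, -0.12, 0, 0, 0],
    [1, -0.12, 0, 0, 0],
    [1, -0.12, 0, 0, 0],
    [1, 0, 0, 0, 0]
  ],
  "grip_force": 6
}}

```text
time_s: 12.68
position: [475.2, 82.2, 44.8]
orientation: [3.141, -0.002, 0.18]
ft_force: [3.8, -0.2, 1.7]
gripper_width: 0.684
finger_force: 6.0
```

```bash
python3 w1.py w5; python3 tilt.py w5
```

```text
12.6833 [475.2  82.2  44.8] [180.   -0.1  10.3] [-0.1  0.1  2.1 -0.   1.   1.3] [ 3.8 -0.2  1.7]
cam at [[  0.2  -0.9  -0.3 555.2]
 [ -1.   -0.2  -0.1  96.9]
 [  0.    0.3  -1.  223.5]]
grasp px [326.8 257.8]
182 [44.3  8.   2.2]; 187 [43.   7.7  7.7]; 192 [ 31.2   5.5 -27.8]; 197 [ 22.7   4.  -46.5]; 202 [ 19.4   3.4 -45.8]; 207 [ 15.8   2.7 -45.7]; 212 [ 12.5   2.1 -44.7]; 217 [  8.9   1.5 -44.5]; 222 [  5.7   0.9 -43.2]; 227 [  1.9   0.2 -43.4]; 232 [ -1.7  -0.5 -43. ]; 237 [ -5.2  -1.1 -42.5]; 242 [ -8.7  -1.8 -41.8]; 247 [-12.1  -2.4 -40.9]; 252 [-13.   -2.5 -34.8]; 257 [-13.8  -2.7 -28.8]; 262 [-14.   -2.7 -22.1]; 267 [-14.5  -2.8 -16.3]; 272 [-15.2  -2.9 -11.2]; 277 [-17.3  -3.3  -8.9]; 282 [-16.7  -3.2  -2.1]; 287 [-15.8  -3.    4.6]; 292 [-14.8  -2.8  11.2]; 297 [-14.1  -2.7  17.1]; 302 [-50.   -9.4 -31.3]; 307 [-77.5 -14.4 -64.7]; 312 [-81.9 -15.2 -64.1];
```

Request:
{"name": "drive_tool", "arguments": {
  "moves": [
    [1, 0.05, 0, 0, 0],
    [1, 0.1, 0, 0, 0],
    [1, 0.14, 0, 0, 0],
    [1, 0.16, 0, 0, 0],
    [1, 0.16, 0, 0, 0],
    [1, 0.16, 0, 0, 0],
    [1, 0.14, 0, 0, 0],
    [1, 0.1, 0, 0, 0],
    [1, 0.05, 0, 0, 0],
    [1, 0, 0, 0, 0],
    [1, 0, 0, 0.1, 0],
    [1, 0, 0, 0.1, 0],
    [1, 0, 0, 0.1, 0],
    [1, 0, 0, 0, 0]
  ],
  "grip_force": 8
}}

```text
time_s: 13.9
position: [500.1, 87.0, 35.9]
orientation: [-3.141, 0.001, 0.18]
ft_force: [-0.2, -0.1, -1.5]
gripper_width: 0.681
finger_force: 8.0
```

```bash
python3 w1.py w6; python3 tilt.py w6
```

```text
13.9 [500.1  87.   35.9] [-180.     0.1   10.3] [-0.1  0.1  2.  -0.   1.   1.3] [-0.2 -0.1 -1.5]
cam at [[  0.2  -0.9  -0.3 580.7]
 [ -1.   -0.2  -0.1 101.7]
 [ -0.    0.3  -1.  214.4]]
grasp px [326.9 257.9]
182 [44.2  8.   1.8]; 187 [42.9  7.8  7.1]; 192 [ 31.3   5.7 -26.7]; 197 [ 22.4   4.  -47.3]; 202 [ 18.9   3.4 -46.7]; 207 [ 15.5   2.8 -46.1]; 212 [ 12.2   2.2 -45. ]; 217 [  8.6   1.5 -44.9]; 222 [  5.1   0.9 -44.3]; 227 [  1.5   0.2 -44. ]; 232 [ -1.9  -0.4 -43.2]; 237 [ -5.4  -1.1 -42.5]; 242 [ -8.9  -1.7 -41.9]; 247 [-12.3  -2.3 -41.1]; 252 [-13.3  -2.5 -35.1]; 257 [-13.9  -2.6 -28.8]; 262 [-14.2  -2.7 -22.4]; 267 [-15.   -2.8 -17.3]; 272 [-15.1  -2.8 -11.1]; 277 [-17.5  -3.3  -9.3]; 282 [-17.   -3.2  -2.7]; 287 [-16.   -3.    4.2]; 292 [-14.7  -2.8  11.2]; 297 [-14.1  -2.6  16.8]; 302 [-27.3  -5.1   1.9]; 307 [-71.6 -13.2 -55.9]; 312 [-76.4 -14.  -56.2];
```

Request:
{"name": "drive_tool", "arguments": {
  "moves": [
    [1, 0, 0, 0.08, 0],
    [1, 0, 0, 0.08, 0],
    [1, 0, 0, 0.08, 0],
    [1, 0, 0, 0, 0]
  ],
  "grip_force": 6
}}

```text
time_s: 14.28
position: [501.4, 87.1, 31.6]
orientation: [3.142, -0.001, 0.18]
ft_force: [-3.1, -0.3, 4.9]
gripper_width: 0.68
finger_force: 6.0
```

```bash
python3 w1.py w7; python3 tilt.py w7
```

```text
14.2833 [501.4  87.1  31.6] [180.   -0.   10.3] [-0.1  0.2  2.   0.   1.   1.3] [-3.1 -0.3  4.9]
cam at [[  0.2  -0.9  -0.3 581.6]
 [ -1.   -0.2  -0.1 101.8]
 [ -0.    0.3  -1.  210.3]]
grasp px [326.8 258. ]
182 [ 33.3   6.  -46.7]; 187 [41.3  7.5  0.4]; 192 [41.5  7.5 11.4]; 197 [ 26.8   4.8 -32.1]; 202 [ 20.2   3.6 -43.1]; 207 [ 16.9   3.  -42.4]; 212 [ 13.5   2.3 -41.7]; 217 [  9.8   1.7 -41.9]; 222 [  6.4   1.  -41.5]; 227 [  2.6   0.3 -41.7]; 232 [ -0.7  -0.3 -40.7]; 237 [ -4.2  -0.9 -40.3]; 242 [ -7.6  -1.5 -39.3]; 247 [-11.   -2.2 -38.7]; 252 [-13.6  -2.6 -36.2]; 257 [-14.2  -2.7 -29.8]; 262 [-15.1  -2.9 -24.4]; 267 [-15.6  -3.  -18.5]; 272 [-16.   -3.  -12.9]; 277 [-16.9  -3.2  -8.4]; 282 [ 0.1  0.1 25.8]; 287 [-18.7  -3.5  -0.2]; 292 [-18.2  -3.4   5.8]; 297 [-17.4  -3.3  11.8]; 302 [-16.6  -3.1  17.6]; 307 [-18.4  -3.5  19.4]; 312 [-72.8 -13.5 -51.5];
```

Request:
{"name": "drive_tool", "arguments": {
  "moves": [
    [1, 0, 0, 0.08, 0],
    [1, 0, 0, 0.08, 0],
    [1, 0, 0, 0.04, 0],
    [1, 0, 0, 0, 0]
  ],
  "grip_force": 5
}}

```text
time_s: 14.67
position: [501.3, 87.1, 26.5]
orientation: [3.142, -0.001, 0.18]
ft_force: [-2.3, 0.3, 4.5]
gripper_width: 0.681
finger_force: 5.0
```

```bash
python3 w1.py w8; python3 tilt.py w8
```

```text
14.6667 [501.3  87.1  26.5] [180.   -0.   10.3] [-0.1  0.2  2.   0.   1.   1.3] [-2.3  0.3  4.5]
cam at [[  0.2  -0.9  -0.3 581.5]
 [ -1.   -0.2  -0.1 101.8]
 [ -0.    0.3  -1.  205.1]]
grasp px [326.8 257.9]
182 [ 34.6   6.2 -41. ]; 187 [ 31.2   5.6 -41. ]; 192 [37.8  6.8 -2.4]; 197 [38.8  7.  11. ]; 202 [38.2  6.9 17.7]; 207 [ 18.1   3.2 -38.4]; 212 [ 14.8   2.6 -37.9]; 217 [ 11.4   2.  -37.5]; 222 [  7.9   1.3 -37.2]; 227 [  4.5   0.7 -36.8]; 232 [  0.8   0.  -36.9]; 237 [ -2.6  -0.6 -36.3]; 242 [ -6.5  -1.3 -36.7]; 247 [-10.1  -2.  -36.5]; 252 [-13.8  -2.6 -36.4]; 257 [-14.8  -2.8 -30.9]; 262 [-15.7  -3.  -25.4]; 267 [-16.7  -3.2 -20.5]; 272 [-17.3  -3.3 -15.1]; 277 [-17.8  -3.4 -10. ]; 282 [-19.   -3.6  -6.2]; 287 [-21.5  -4.   -4.7]; 292 [-21.7  -4.1   0.3]; 297 [-21.6  -4.    5.6]; 302 [-21.3  -4.   10.7]; 307 [-20.7  -3.9  16. ]; 312 [-20.5  -3.8  20.7];
```

View pics/w8.png

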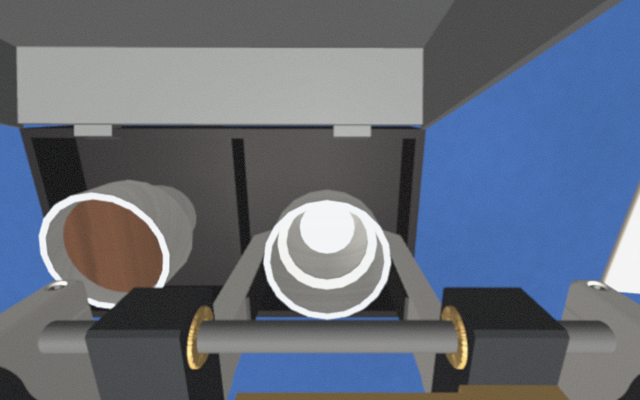

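Request:
{"name": "drive_tool", "arguments": {
  "moves": [
    [1, 0, 0, 0.06, 0],
    [1, 0, 0, 0.04, 0],
    [1, 0, 0, 0, 0],
    [-0.48, 0, 0, 0, 0],
    [-0.5, 0, 0, 0, 0],
    [-0.53, 0, 0, 0, 0],
    [-0.53, 0, 0, 0, 0],
    [-0.53, 0, 0, 0, 0]
  ]
}}

```text
time_s: 15.38
position: [500.7, 87.0, 23.1]
orientation: [-3.142, 0.0, 0.18]
ft_force: [-0.7, 0.2, -0.0]
gripper_width: 0.764
finger_force: 0.0
```

```bash
python3 w1.py w9; python3 tilt.py w9
```

```text
15.3833 [500.7  87.   23.1] [-180.     0.    10.3] [-0.1  0.2  2.  -0.   1.   1.3] [-0.7  0.2 -0. ]
cam at [[  0.2  -0.9  -0.3 581.1]
 [ -1.   -0.2  -0.1 101.7]
 [ -0.    0.3  -1.  201.6]]
grasp px [326.8 258. ]
182 [ 35.4   6.3 -37.4]; 187 [ 31.9   5.7 -37.8]; 192 [ 28.5   5.1 -38.1]; 197 [35.8  6.5  0.3]; 202 [36.   6.5 10. ]; 207 [35.8  6.5 17.9]; 212 [34.7  6.3 22.1]; 217 [ 12.2   2.1 -35.2]; 222 [  8.9   1.5 -34.5]; 227 [  5.3   0.9 -34.7]; 232 [  1.6   0.2 -34.9]; 237 [ -2.2  -0.5 -35.4]; 242 [ -5.7  -1.2 -35. ]; 247 [ -9.4  -1.8 -35.1]; 252 [-12.9  -2.5 -34.6]; 257 [-14.6  -2.8 -30.5]; 262 [-15.8  -3.  -25.7]; 267 [-17.   -3.2 -21.1]; 272 [-17.9  -3.4 -16.3]; 277 [-19.3  -3.6 -12.5]; 282 [-19.3  -3.6  -6.6]; 287 [-22.2  -4.2  -5.8]; 292 [-24.2  -4.5  -3.6]; 297 [-23.9  -4.5   2.1]; 302 [-24.   -4.5   6.8]; 307 [-23.8  -4.4  11.6]; 312 [-23.6  -4.4  16.3];
```

Request:
{"name": "drive_tool", "arguments": {
  "moves": [
    [-0.53, 0, 0, -0.2, 0],
    [-0.53, 0, 0, -0.4, 0],
    [-0.53, 0, 0, -0.9, 0],
    [-0.53, 0, 0, -1, 0],
    [-0.53, 0, 0, -1, 0],
    [1, 0, 0, -1, 0],
    [1, 0, 0, -1, 0],
    [1, 0, 0, -1, 0],
    [1, 0, 0, -1, 0],
    [1, 0, 0, -1, 0],
    [1, 0, 0, -1, 0],
    [1, 0.9, -0.37, 0, 0],
    [1, 0.9, -0.37, 0, 0],
    [1, 0.9, -0.37, 0, 0],
    [1, 0.9, -0.37, 0, 0],
    [1, 0.9, -0.37, 0, 0],
    [1, 0.9, -0.37, 0, 0],
    [1, 0, 0, 0, 0]
  ],
  "grip_force": 20
}}

```text
time_s: 16.93
position: [625.6, 167.4, 261.0]
orientation: [-3.141, -0.001, 0.182]
ft_force: [0.8, -0.1, 0.9]
gripper_width: 0.008
finger_force: 0.0
```

Run:
```python
from h import *
np.set_printoptions(precision=1,suppress=True)
o=get_obs();x=o["position"];C=np.array([504.3,143.9]);y=np.radians(10.5)
print(o["time_s"],x,np.array([[np.cos(y),np.sin(y)],[-np.sin(y),np.cos(y)]])@(x[:2]-C),o["gripper_width"])
p,d=read_camera("scene"); cv2.imwrite("pics/s2.png",cv2.resize(p[60:260,240:480,::-1],None,fx=3,fy=3))
t,d=read_camera("top"); cv2.imwrite("pics/t2.png",t[:,:,::-1]); np.savez("t2.npz",p=t,d=d)
c=get_calibration("top"); P=cloud(c,d)
R=np.array([[np.cos(y),np.sin(y)],[-np.sin(y),np.cos(y)]])
L=(P[...,:2]-C)@R.T; m=(abs(L[...,0])<55)&(L[...,1]<-8)&(L[...,1]>-102)&(P[...,2]>50)&(P[...,2]<75)
q=np.c_[L[m],P[m][:,2]]; print(len(q), q.min(0) if len(q) else 0,q.max(0) if len(q) else 0)
```

```text
16.9333 [625.6 167.4 261. ] [123.6   1. ] 0.0077595518708000475
95 [-40.7 -85.7  50.9] [ 21.1 -23.2  67.7]
```

View pics/s2.png

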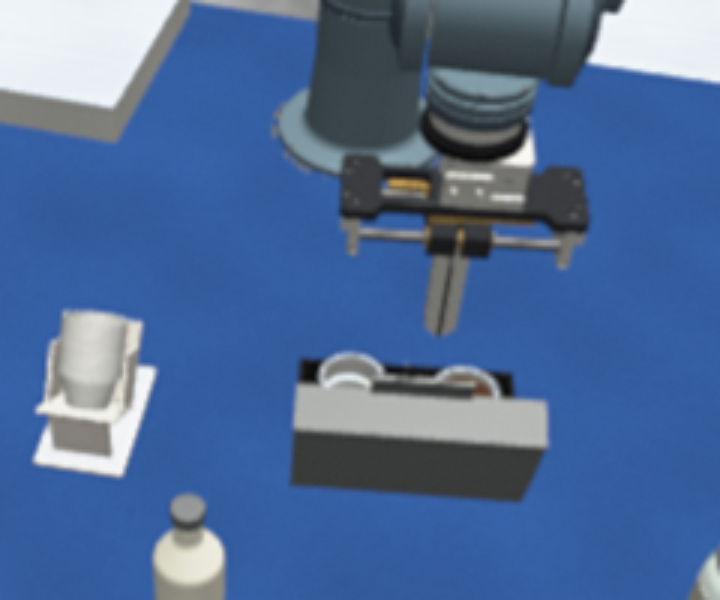

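The scene shows the cup standing upright in the near bay and the rack's two other cups untouched. The closed fingers are above and behind the lid. Next I descend behind the tab.

Request:
{"name": "drive_tool", "arguments": {
  "moves": [
    [1, 0, 0.04, 0.9, 0],
    [1, 0, 0, 0.9, 0],
    [1, 0, 0, 0.9, 0],
    [1, 0, 0, 0.9, 0],
    [1, 0, 0, 0.56, 0],
    [1, 0, 0, 0, 0],
    [1, -0.4, 0, 0, 0],
    [1, -0.4, 0, 0, 0],
    [1, -0.4, 0, -0.04, 0],
    [1, -0.51, 0, -0.07, 0],
    [1, -0.51, 0, -0.07, 0]
  ]
}}

```text
time_s: 17.95
position: [570.3, 154.7, 163.8]
orientation: [3.141, -0.005, 0.18]
ft_force: [2.6, 0.8, -1.9]
gripper_width: 0.0
finger_force: 1.2
```

Request:
{"name": "drive_tool", "arguments": {
  "moves": [
    [1, -0.45, 0, -0.02, 0],
    [1, -0.45, 0, -0.02, 0],
    [1, -0.45, 0, 0.06, 0],
    [1, -0.45, 0, 0.06, 0]
  ]
}}

```text
time_s: 18.28
position: [526.1, 146.7, 161.7]
orientation: [3.141, -0.006, 0.18]
ft_force: [2.8, 0.6, -0.4]
gripper_width: 0.004
finger_force: 0.9
```

Request:
{"name": "drive_tool", "arguments": {
  "moves": [
    [1, -0.44, 0, 0.15, 0],
    [1, -0.44, 0, 0.15, 0],
    [1, -0.41, 0, 0.23, 0],
    [1, -0.41, 0, 0.23, 0],
    [1, -0.37, 0, 0.31, 0],
    [1, -0.37, 0, 0.31, 0],
    [1, -0.3, 0, 0.38, 0],
    [1, -0.3, 0, 0.38, 0],
    [1, -0.23, 0, 0.43, 0],
    [1, -0.23, 0, 0.43, 0],
    [1, 0, 0, 0, 0]
  ]
}}

```text
time_s: 19.2
position: [436.0, 130.9, 81.5]
orientation: [-3.141, 0.005, 0.18]
ft_force: [0.5, -0.6, -0.1]
gripper_width: 0.006
finger_force: 0.0
```

Run:
```python
from h import *
np.set_printoptions(precision=1,suppress=True)
o=get_obs();x=o["position"];C=np.array([504.3,143.9]);y=np.radians(10.5)
print(o["time_s"],x,np.array([[np.cos(y),np.sin(y)],[-np.sin(y),np.cos(y)]])@(x[:2]-C),o["ft_force"])
p,d=read_camera("scene"); cv2.imwrite("pics/s3.png",cv2.resize(p[60:260,240:480,::-1],None,fx=3,fy=3))
```

```text
19.2 [436.  130.9  81.5] [-69.5  -0.3] [ 0.5 -0.6 -0.1]
```

View pics/s3.png

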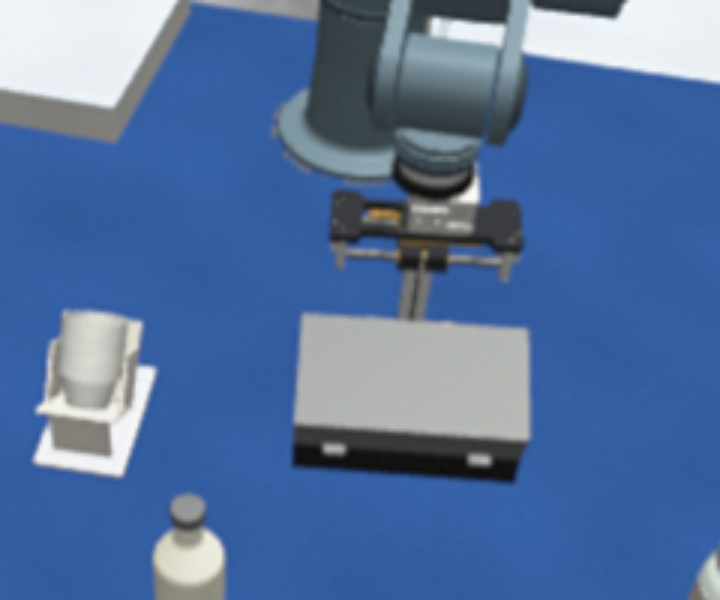

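The lid is nearly down, about 20° open, with the fingers on its front tab. Continuing down.

Request:
{"name": "drive_tool", "arguments": {
  "moves": [
    [1, -0.03, 0, 0.3, 0],
    [1, -0.03, 0, 0.3, 0],
    [1, -0.04, 0, 0.3, 0],
    [1, -0.03, 0, 0.25, 0],
    [1, -0.03, 0, 0.2, 0],
    [1, 0, 0, 0, 0]
  ]
}}

```text
time_s: 19.75
position: [434.6, 130.4, 49.5]
orientation: [-3.141, 0.001, 0.18]
ft_force: [0.2, 1.2, -0.0]
gripper_width: 0.004
finger_force: 0.0
```

Request:
{"name": "drive_tool", "arguments": {
  "moves": [
    [1, 0, 0, 0.1, 0],
    [1, 0, 0, 0.1, 0],
    [1, 0, 0, 0.08, 0],
    [1, 0, 0, 0, 0]
  ]
}}

```text
time_s: 20.08
position: [434.7, 130.5, 43.3]
orientation: [-3.141, 0.001, 0.18]
ft_force: [-0.1, 0.6, 0.4]
gripper_width: 0.006
finger_force: 0.0
```

Request:
{"name": "drive_tool", "arguments": {
  "moves": [
    [1, -0.04, 0, 0.06, 0],
    [1, -0.04, 0, 0.06, 0],
    [1, 0, 0, 0.04, 0],
    [1, 0, 0, 0, 0]
  ]
}}

```text
time_s: 20.42
position: [432.9, 130.1, 39.7]
orientation: [-3.142, 0.001, 0.18]
ft_force: [-1.2, 0.1, 3.5]
gripper_width: 0.006
finger_force: 1.9
```

Request:
{"name": "drive_tool", "arguments": {
  "moves": [
    [1, 0, 0, 0.06, 0],
    [1, 0, 0, 0.06, 0],
    [1, 0, 0, 0, 0]
  ]
}}

```text
time_s: 20.67
position: [433.1, 130.1, 39.2]
orientation: [3.142, 0.003, 0.181]
ft_force: [-13.4, -1.3, 27.5]
gripper_width: 0.004
finger_force: 14.0
```

Request:
{"name": "drive_tool", "arguments": {
  "moves": [
    [1, 0, 0, -0.2, 0],
    [1, -0.3, 0, -0.6, 0],
    [1, -0.6, 0, -1, 0],
    [1, -0.6, 0, -1, 0],
    [1, -0.5, 0, -1, 0],
    [1, 0, 0, -1, 0],
    [1, 0, 0, -1, 0],
    [1, 0, 0, -1, 0],
    [1, 0, 0, 0, 0],
    [1, 0, 0, 0, 0]
  ]
}}

```text
time_s: 21.5
position: [384.6, 121.1, 207.5]
orientation: [3.141, -0.003, 0.18]
ft_force: [-0.9, 0.3, 0.4]
gripper_width: 0.001
finger_force: 0.0
```

```bash
cat > v.py <<'E'
from h import *
np.set_printoptions(precision=2,suppress=True)
print(get_obs()["ft_force"],get_obs()["position"])
C=np.array([504.3,143.9]);y=np.radians(10.5);R=np.array([[np.cos(y),np.sin(y)],[-np.sin(y),np.cos(y)]])
for n in ("top","scene"):
    p,d=read_camera(n); P=cloud(get_calibration(n),d); L=(P[...,:2]-C)@R.T; z=P[...,2]
    m=(L[...,0]>-52)&(L[...,0]<52)&(abs(L[...,1])<100)&(z>60)&(z<110)
    A=np.c_[L[m][:,0],np.ones(m.sum())]; k=np.linalg.lstsq(A,z[m],rcond=None)[0]
    t=(L[...,0]>-84)&(L[...,0]<-66)&(abs(L[...,1])<40)&(z>20)&(z<70)
    print(n,m.sum(),"lid slope",k[0],"z at mid",k[1],"tab z",t.sum(),np.median(z[t]) if t.any() else None)
    if n=="top":
        w=(z>70)&(z<170)&(P[...,1]<-100)&(P[...,1]>-230)&(P[...,0]>480)&(P[...,0]<680); print("rack pile",w.sum(),P[w].min(0),P[w].max(0))
E
python3 v.py
```

```text
[-0.94  0.27  0.4 ] [384.6  121.15 207.48]
top 2948 lid slope -0.0005878376545936289 z at mid 79.87875536683651 tab z 192 39.038286162408326
rack pile 794 [ 516.56 -201.65   70.09] [ 632.53 -118.98  136.54]
scene 1723 lid slope 0.0017988934106940452 z at mid 78.62308659371911 tab z 0 None
```

Lid slope is 0 and its top sits at 80 mm, so it's fully shut. The two cups remain in the rack, and the robot is clear.

```bash
python3 -c "
from rig import *
print(finish_job())"
```

```text
the job is handed in; nothing more can be done
None
```

The top cup is standing upright on the floor of the empty bay, the caddy lid measures fully shut, and I handed the job in at about 21.6 s; the other cups were left in place and I never moved near the bottle, jar or spatula.

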